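# Back off a knurled clamp nut two turns and bring the glass up to the stop

## Robot

A 6-joint arm with a two-finger parallel gripper is mounted at the origin on a cart in front of the work surface, level with it; the furniture and walls round the work are solid. World frame = base frame: x ahead of the robot, y to its left, z up, the work surface at z = 0. Lengths are in m, angles in degrees, forces in N, time in s.
With the tool pointing down it reaches from about 0.35 to 0.925 m from the base axis. Payload 6.4 kg.
Tool frame: the origin (TCP) lies on the centre line of the jaws, within the pads' length; the fingertips stand 14 mm ahead of it and the grasp point (between the pads) lies 5 mm behind it (arm.tips_ahead is the distance from the TCP to the fingertips, in m); z points along the fingers, y is the line along which they close (so a half turn about z gives the same grasp; the last joint's range is limited). The gripper opens to 94 mm and grips with 3 to 60 N. Pads are 16 mm wide; open, the fingers measure 119 mm over their backs; the gripper's body (75 mm by 177 mm) begins 78 mm behind the grasp point.
Start: joints at [-86.58, 14.043, 89.255, -0, 76.702, -9.975], TCP at [0.151, -0.632, 0.219] pointing down, gripper open.
Joint ranges: [-179.41, 179.41], [-58.25, 129.5], [7.25, 145.43], [-54.29, 234.29], [11.92, 165.04], [-157.13, 157.13]. Speed limits (degrees/s): [147.25, 147.25, 180, 180, 180, 180].

## Interface

Orientations are given as [roll, pitch, yaw] about the fixed x, y, z axes, in that order (R = Rz(yaw) Ry(pitch) Rx(roll)).
In Python, from station import sensors, cams, order, arm gives the robot as it stands.
- The arm moves only by the shell command python3 -m pendant 'ROWS' [FORCE]. ROWS is JSON, a list of rows, each an object with "jaw": the opening, from -1 (shut) to 1 (fully open), so that 0 is half open; "offset": the shift along the tool's x, y, z in m, a list of three; "roll": the turn about the tool's z in degrees. In form: [{"jaw": jaw, "offset": [x, y, z], "roll": roll}, ...]. A call has 1 to 20 rows; each row shifts and turns the commanded pose from where the row before left it, along the tool's axes as they then stand; what a row does not reach is not made up. A row lasts 1/8 s, in which the tool goes at most 62.5 mm and 10.7 degrees, less where a joint would pass 70% of its speed; a pose out of reach is approached as far as the arm can. A call with a gripper value outside its range is refused whole. The fingers move at their own pace and stop on an object; FORCE is the grip in N (left out, the last holds). Time passes only in rows, so rows that do not move let the fingers close. It gives the time, the measured TCP pose, the force, the opening and the grip force at its end, in the units of the state.
- sensors.sense(): the state, without advancing time (a new reading comes with each control period).
- cams.get_image(name): name is "side" or "top" or "wrist"; returns a dict with "img" (480x640x3 uint8, blue, green, red), "camera_matrix" (3x3 intrinsics, pixels), "k1" (the pictures are not rectified: a ray, as slopes to the right and down, at radius r is drawn at 1 + k1 r^2 times it, then the intrinsics apply), "R" (3x3) and "t" (3): a world point X has camera coordinates R X + t; the wrist camera has in their place "mount" (4x4, takes a point from camera to tool coordinates, whose origin is the TCP and whose axes are the flange's). Camera axes: x right, y down, z forward; pixel columns grow to the right and rows downward; lengths in m; the calibration is good to about 2 mm. A picture is of the moment at which its call begins: read the wrist's pose just before it. There is no depth.
- order.hand_in(): hands the job in; it is judged then, once.
Trained networks look in the newest picture that a camera, given by its name, has taken for a name from the list of things; names that differ only in an ending like _2 or _b are one class to them, and where a whole thing is asked for, a point or a joint stands for the part that bears it (a point fixed in the world has none). Each returns a list of dicts, best first, with "score" (0 to 1); they miss things now and then, are a little off and sometimes report something else, mostly with a low value. They report only what shows in the picture. A call takes as long as a camera call. They do not tell look-alikes from the thing itself.
- cams.cut_out(name, camera): "region" (480x640 bool, what is visible of it).
- cams.pinpoint(name, camera): "at" ([x, y, z] in m, in the coordinates of the camera as it stood for that picture, good to about 4 mm: a listed point, or the origin of a listed thing).
The state is a dict: "clock": time; "joints": joint angles; "qvel": joint speeds; "effort": joint torques, N m; "tool_pos": TCP position; "tool_rot": TCP orientation; "ft_force": force on the tool from outside, world axes, zero at the start; "moment": the same for the moment, N m; "gripper_width": finger opening in m; "gripper_force": force on a finger pad.
Only numpy, scipy, OpenCV 4.12 (cv2) and the standard library are available. Lean on these libraries where they do the work, as an engineer would, in place of code of your own. Each camera call takes 0.05 s, during which the arm holds its last target. There are 200 camera calls.

## Task

With a fingertip rolled along its knurled rim, loosen the black clamp nut of the glass scoring jig by two full turns anticlockwise, until its white dot has come round to the red line for the second time. Then gently push the freed glass strip from its rear end along the channel until it rests against the end stop, and finish while still holding it there with a light push, so that I can clamp it down for the next score. Do not grasp or lift anything, do not push the glass while it is clamped, leave the nut at two turns and the things round about alone.

Things in the scene. Friction and masses are not known exactly. Their poses are not given: they have to be found in the camera images.
- scoring_jig: Glass-strip scoring jig, fixed: grey plate on rubber feet, its top (the bed) 15 mm above the bench. Frame: z up, origin on the bench, +y along the glass channel towards the end stop, +x across it towards the black nut (yaw within 0.3 rad of the world's axes). Plate x -50 to +100, y -141 to +131 mm. Nothing on the jig is taller than 70 mm.
- channel_mouth (a point): middle of the channel's open end, on the bed, at (-10, -130, 15) mm in the jig's frame. The channel runs from here along +y to the stop, 41 mm wide, centred on x = -10, between two aluminium guides 6 mm high above the bed (8 mm wide near one, 10 mm wide far one)
- stop_face (a point): centre of the steel end stop's face, at (-9.5, +105, 20) mm in the jig's frame; the front end of the glass comes to rest against it
- gantry (a point): top of the fixed scoring gantry that crosses the channel at y 61 to 84 mm, x -52 to +34 mm in the jig's frame, 66 mm above the bench; the glass passes under it with 3 mm to spare, fingers do not
- strap_toe (a point): end of the steel strap clamp over the glass, on top of it, at (-14, 0, 33) mm in the jig's frame when tight. The strap lies along x from -14 to +96, 22 mm wide (16 mm over the glass), 8 mm thick, holds the glass down and rises with the nut. A red line on its top points at the nut
- nut_centre (a point): middle of the nut's rim on its upright axis, at (52, 0, 44.5) mm in the jig's frame when tight; it rises with the nut
- nut_dot (a point): white dot, 8 mm across, on top of the nut 21.5 mm from its axis; it turns with the nut
- clamp_nut (a joint): knurled black nut, upright axis; rim 57 mm across, 37 to 52 mm above the bench when tight. Angle, rad: 0 tight, white dot at the red line (jig's -x side); grows anticlockwise from above = looser; starts at 0 to 0.4; two turns = 12.57. Rises 1.5 mm a turn, clip stops it at 19.2. About 2 N at the rim turns it; it does not coast. A fingertip pressed on the rim's side drags it round
- glass_strip: loose greenish glass strip flat in the channel, 38 x 125 x 10 mm, about 0.12 kg; origin at the centre of its underside, y along its length towards the stop. At the start its front end is 54 to 85 mm short of the stop and the strap holds it fast; with the nut two turns loose it slides easily under the strap
- strip_rear (a point): centre of the rear end face of the glass (the end away from the stop), 5 mm above the bed: the place to push
- marker_black: white and black marker pen lying right of the jig, 14 x 132 x 14 mm; stands by, to be left alone
- grid_box: small white grid storage box behind the jig to the right, 34 x 75 x 13 mm; stands by, to be left alone
- tweezers_black: black tweezers lying in front of the jig, 14 x 126 x 10 mm; stands by, to be left alone
- chuck_round: steel specimen chuck in front of the jig to the left, 29 x 37 x 28 mm; stands by, to be left alone
- coverslip_box: small carton left of the jig, 53 x 52 x 18 mm; stands by, to be left alone
There are look-alikes about, which are no part of the job. Of the things that look like the glass_strip, the smaller one is meant.

How it is judged (in metres and radians):
On the way, in this order (a step that is already met when the one before it is completed fails the run):
1. the nut is loosened by two full turns (within a quarter turn) (value of joint clamp_nut between 11 and 14.14 rad), for 0.2 s.
2. the glass strip rests against the end stop (y of glass_strip in the frame of scoring_jig between 0.0395 and 0.0445 m and z of glass_strip in the frame of scoring_jig below 0.018 m and angle between the y axis of glass_strip and the y axis of scoring_jig, either way round below 0.06 rad and x of glass_strip in the frame of scoring_jig between -0.014 and -0.006 m), for 0.2 s.
At the end, for the whole second after the job is handed in: The nut stands two full turns from tight (within a quarter turn: 11.0 to 14.14 rad); the glass lies flat on the bed in the channel, its front end within 3 mm of the stop, at rest, and a finger still pushes it with more than 0.5 N (all of step 1 and all of step 2 and linear speed of glass_strip below 0.01 m/s and contact force between the fingers and glass_strip above 0.5 N); the arm keeps its last pose, push and grip.
It fails at once if the glass was shifted more than 8 mm before the nut was loosened (value of joint clamp_nut below 11 rad and distance of glass_strip from where it was at the start of the episode above 0.008 m).
It fails at once if the glass was lifted or tipped (z of glass_strip in the frame of scoring_jig above 0.021 m or angle between glass_strip's own z axis and vertical above 0.12 rad).
It fails at once if the glass was pushed with more than 40 N (contact force between the fingers and glass_strip above 40 N).
It fails at once if a bystander was moved more than 15 mm (distance of any of marker_black, grid_box, tweezers_black, chuck_round, coverslip_box from where it was at the start of the episode above 0.015 m).
It also fails if it takes over 67 s, if anything falls off the work surface, if the arm or the gripper's body presses on something with over 40 N, if the wrist force passes 120 N, or if a joint passes its speed limit or range.

## Working session

There is one attempt and no reset: what is moved stays moved. The work goes in short steps, Python scripts to look and compute and a shell command to move; the robot and the scene stay as the last step left them, time stands still between calls to the robot, and variables do not carry over. Pictures are saved under pics/ and viewed, at most 10 in all, crops included, and the job is handed in when it is done.

```bash
ls; mkdir -p pics; python3 - <<'E'
from station import sensors,cams,order,arm
import cv2,numpy as np
s=sensors.sense();print(s)
a=[]
for n in("top","side"):
    d=cams.get_image(n);cv2.imwrite(f"pics/{n}0.png",d["img"]);print(n,d["camera_matrix"],d["k1"],d["R"],d["t"])
    for p in("scoring_jig","channel_mouth","stop_face","gantry","strap_toe","nut_centre","nut_dot","glass_strip","strip_rear","marker_black","grid_box","tweezers_black","chuck_round","coverslip_box"):
        for r in cams.pinpoint(p,n)[:3]:
            c=np.array(r["at"]);print(n,p,round(r["score"],2),(d["R"].T@(c-d["t"])).round(4))
E
```

```text
pics
{'clock': 0.0, 'joints': array([-8.65795884e+01,  1.40842769e+01,  8.93247983e+01,  3.89230885e-04,
        7.67029387e+01, -9.97412838e+00]), 'qvel': array([-0.06000334,  0.05180672,  0.0057711 , -0.00856045, -0.06615016,
       -0.05707457]), 'effort': array([-1.54485065e-04, -4.15835810e+01, -3.14602160e+01,  6.86062337e-02,
        3.32108815e-02, -1.28285587e-04]), 'tool_pos': array([ 0.15055978, -0.6317225 ,  0.21834465]), 'tool_rot': array([-1.79889745e+02, -1.97740795e-02,  1.33944310e+01]), 'ft_force': array([-0.50182353, -0.57136986,  0.77379612]), 'moment': array([ 0.00611987, -0.02646646, -0.00711613]), 'gripper_force': 0.0, 'gripper_width': 0.09404432090033735}
top [[578.75692053   0.         318.6677898 ]
 [  0.         578.75692053 228.49041428]
 [  0.           0.           1.        ]] -0.10627515637637569 [[-0.0237858  -0.99948544  0.02151975]
 [-0.99074123  0.02068874 -0.13417819]
 [ 0.13366393 -0.02451204 -0.99072353]] [0.015732   0.51623726 1.19700347]
top scoring_jig 0.66 [0.5339 0.0893 0.0015]
top scoring_jig 0.18 [ 0.3377  0.1474 -0.0004]
top channel_mout
[... 1446 characters left out ...]
0.0847 0.0457]
side nut_centre 0.34 [ 0.3385  0.145  -0.0007]
side nut_dot 0.98 [0.5711 0.0823 0.0553]
side nut_dot 0.62 [0.5202 0.0882 0.0334]
side glass_strip 0.77 [ 0.3861 -0.3209 -0.0037]
side glass_strip 0.74 [0.5262 0.0755 0.0154]
side glass_strip 0.42 [0.5304 0.1943 0.0232]
side strip_rear 0.94 [0.5198 0.0065 0.0168]
side strip_rear 0.75 [ 0.4586 -0.3628  0.0104]
side marker_black 0.59 [ 0.5834 -0.187  -0.0023]
side grid_box 0.72 [ 0.688  -0.147   0.0018]
side grid_box 0.7 [0.3625 0.3009 0.0019]
side grid_box 0.41 [ 0.5153 -0.0409  0.011 ]
side tweezers_black 0.57 [0.3389 0.1485 0.0025]
side chuck_round 0.84 [3.620e-01 2.993e-01 3.000e-04]
side coverslip_box 0.7 [0.602  0.3613 0.0035]
```

```bash
cat > h.py <<'E'
import numpy as np,cv2
def fit(P,Q):
    P=np.array(P);Q=np.array(Q);p=P.mean(0);q=Q.mean(0);a=P-p;b=Q-q
    th=np.arctan2((a[:,0]*b[:,1]-a[:,1]*b[:,0]).sum(),(a*b).sum());c,s=np.cos(th),np.sin(th)
    R=np.array([[c,-s],[s,c]]);return th,R,q-R@p
def proj(d,X):
    c=d["R"]@np.array(X)+d["t"];u=c[:2]/c[2];u=u*(1+d["k1"]*(u@u));K=d["camera_matrix"];return np.array([K[0,0]*u[0]+K[0,2],K[1,1]*u[1]+K[1,2]])
def onplane(d,px,z):
    K=d["camera_matrix"];v=(np.array(px)-[K[0,2],K[1,2]])/[K[0,0],K[1,1]];u=v.copy()
    for _ in range(20):u=v/(1+d["k1"]*(u@u))
    r=d["R"].T@np.array([*u,1]);o=-d["R"].T@d["t"];return o+r*(z-o[2])/r[2]
E
python3 - <<'E'
from h import *
P=[(0,0),(-10,-130),(-9.5,105),(-14,0),(52,0),(0,0),(-10,-130),(-9.5,105),(-14,0),(52,0)]
Q=[(.5339,.0893),(.5137,-.0347),(.5364,.1968),(.5215,.0868),(.5914,.0855),(.5383,.0906),(.5178,-.0437),(.534,.1955),(.5214,.0946),(.5878,.0847)]
th,R,t=fit(np.array(P)/1e3,Q);print(np.degrees(th),t,(np.array(Q)-(np.array(P)/1e3@R.T+t)).round(4))
print("gl",((np.array([(.5197,.0738),(.5262,.0755),(.5191,.0117),(.5198,.0065),(.5655,.0825),(.5711,.0823)])-t)@R).round(4))
for n in("top","side"):
    im=cv2.imread(f"pics/{n}0.png")
    cv2.imwrite(f"pics/{n}0v.png",im)
E
```

```text
-4.654642148776184 [0.53633795 0.08982376] [[-0.0024 -0.0005]
 [-0.0021  0.0042]
 [ 0.001   0.0016]
 [-0.0009 -0.0042]
 [ 0.0032 -0.0001]
 [ 0.002   0.0008]
 [ 0.002  -0.0048]
 [-0.0014  0.0003]
 [-0.001   0.0036]
 [-0.0004 -0.0009]]
gl [[-0.0153 -0.0173]
 [-0.0089 -0.0151]
 [-0.0108 -0.0793]
 [-0.0097 -0.0844]
 [ 0.0297 -0.0049]
 [ 0.0353 -0.0047]]
```

View pics/top0.png

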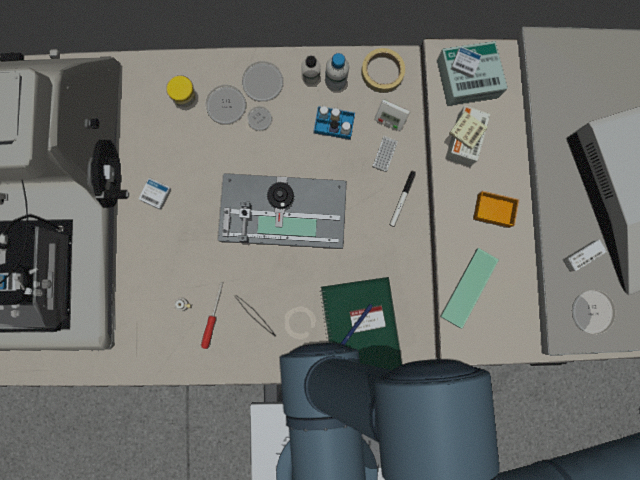

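View pics/side0.png

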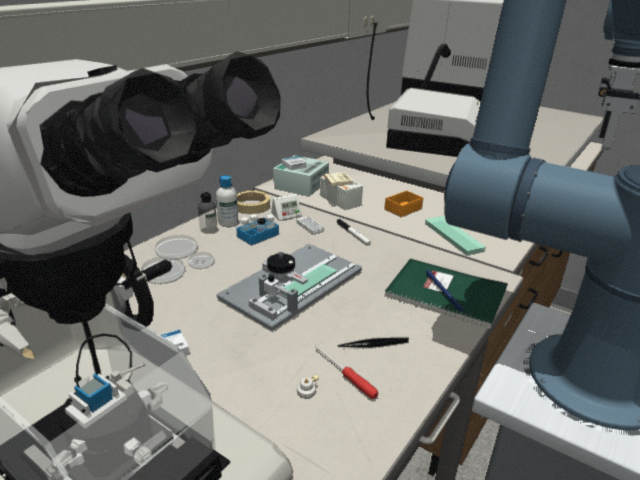

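```bash
python3 - <<'E'
import cv2
im=cv2.imread("pics/top0.png")[165:260,205:360];cv2.imwrite("pics/crop.png",cv2.resize(im,None,fx=5,fy=5,interpolation=cv2.INTER_CUBIC))
E
```

```text
(no output)
```

View pics/crop.png

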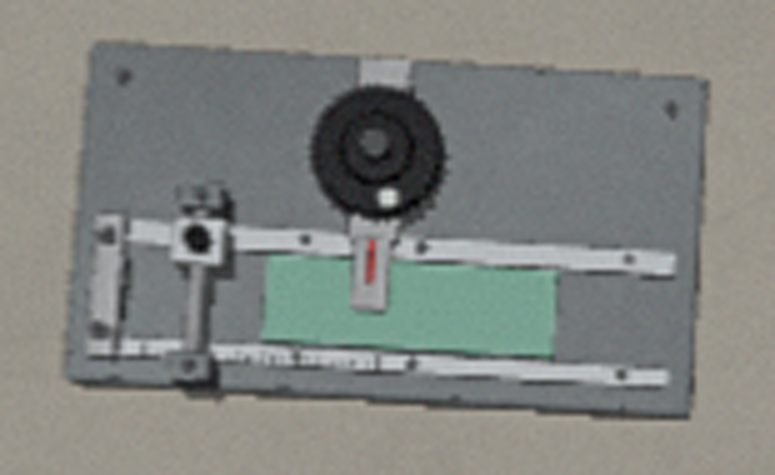

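```bash
python3 -m pendant '[{"jaw":-1,"offset":[0,0,0],"roll":-10.28},{"jaw":-1,"offset":[0,0,0],"roll":-10.28},{"jaw":-1,"offset":[0,0,0],"roll":-10.28},{"jaw":-1,"offset":[0,0,0],"roll":-10.28},{"jaw":-1,"offset":[0,0,0],"roll":-10.28},{"jaw":-1,"offset":[0,0,0],"roll":-10.28},{"jaw":-1,"offset":[0,0,0],"roll":-10.28},{"jaw":-1,"offset":[0.05,0.029,0],"roll":0},{"jaw":-1,"offset":[0.05,0.029,0],"roll":0},{"jaw":-1,"offset":[0.05,0.029,0],"roll":0},{"jaw":-1,"offset":[0.05,0.029,0],"roll":0},{"jaw":-1,"offset":[0.05,0.029,0],"roll":0},{"jaw":-1,"offset":[0.05,0.029,0],"roll":0},{"jaw":-1,"offset":[0.05,0.029,0],"roll":0},{"jaw":-1,"offset":[0.05,0.029,0],"roll":0},{"jaw":-1,"offset":[0.05,0.029,0],"roll":0}]' 10
python3 - <<'E'
from station import cams,sensors,arm
d=cams.get_image("wrist");print(d["mount"],arm.tips_ahead)
print(sensors.sense()["joints"])
E
```

```text
clock: 3.5
tool_pos: [0.4481, -0.2033, 0.2199]
tool_rot: [179.9, 0.0, 85.3]
ft_force: [1.8, -0.9, 0.3]
gripper_width: 0.0003
gripper_force: 0.0
[[-8.42524531e-04 -9.61379575e-01 -2.75224641e-01  8.02110937e-02]
 [ 9.99999635e-01 -7.71615793e-04 -3.65914042e-04 -7.07850688e-05]
 [ 1.39414607e-04 -2.75224849e-01  9.61379874e-01 -1.64416480e-01]
 [ 0.00000000e+00  0.00000000e+00  0.00000000e+00  1.00000000e+00]] 0.014
[-37.10048189  -7.70798486 111.90487019   0.2196386   75.77991594
 -32.81331018]
```

```bash
python3 -m pendant '[{"jaw":-1,"offset":[0.05,0.0293,0],"roll":0},{"jaw":-1,"offset":[0.05,0.0293,0],"roll":0},{"jaw":-1,"offset":[0.05,0.0293,0],"roll":0},{"jaw":-1,"offset":[0.05,0.0293,0],"roll":0},{"jaw":-1,"offset":[0.05,0.0293,0],"roll":0},{"jaw":-1,"offset":[0.05,0.0293,0],"roll":0},{"jaw":-1,"offset":[0,0,0],"roll":0},{"jaw":-1,"offset":[0,0,0],"roll":0}]'
cat >> h.py <<'E'
from scipy.spatial.transform import Rotation as Ro
def wrist():
    from station import cams,sensors
    s=sensors.sense();d=cams.get_image("wrist");T=np.eye(4);T[:3,:3]=Ro.from_euler("xyz",s["tool_rot"],degrees=True).as_matrix();T[:3,3]=s["tool_pos"]
    M=np.linalg.inv(T@d["mount"]);d["R"]=M[:3,:3];d["t"]=M[:3,3];return d
def pts(d,name,cam="wrist"):
    from station import cams
    return [(round(r["score"],2),d["R"].T@(np.array(r["at"])-d["t"])) for r in cams.pinpoint(name,cam)]
E
python3 - <<'E'
from h import *
from station import cams
d=wrist();cv2.imwrite("pics/w1.png",d["img"])
for p in("scoring_jig","channel_mouth","stop_face","gantry","strap_toe","nut_centre","nut_dot","glass_strip","strip_rear"):
    for s,x in pts(d,p)[:2]:print(p,s,x.round(4),proj(d,x).round(0))
E
```

```text
clock: 4.55
tool_pos: [0.6464, 0.0796, 0.2192]
tool_rot: [-180.0, 0.0, 85.4]
ft_force: [0.5, -0.0, 0.4]
gripper_width: 0.0008
gripper_force: 0.0
scoring_jig 0.94 [0.5348 0.0961 0.0023] [203. 201.]
channel_mouth 0.78 [ 0.5131 -0.0398  0.0159] [200. 337.]
channel_mouth 0.68 [0.569  0.0814 0.0509] [229. 226.]
stop_face 0.65 [0.5379 0.1966 0.019 ] [183.  89.]
strap_toe 0.95 [0.5239 0.0923 0.0259] [184. 211.]
nut_centre 0.97 [0.5877 0.0848 0.0402] [253. 217.]
nut_dot 0.79 [0.5735 0.0809 0.0483] [235. 225.]
glass_strip 0.79 [0.5235 0.0742 0.0179] [190. 229.]
glass_strip 0.72 [0.5693 0.0826 0.0513] [229. 225.]
strip_rear 0.78 [0.519  0.0113 0.0182] [196. 292.]
```

View pics/w1.png

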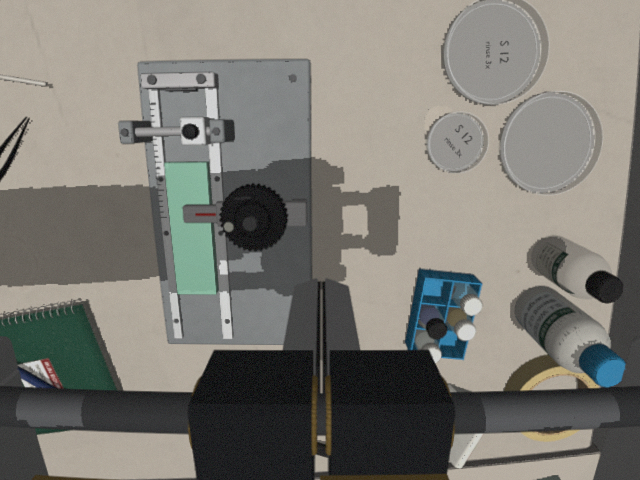

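```bash
python3 - <<'E'
from h import *
from station import cams
d=wrist()
J=[((138,62),(-50,131),15),((310,60),(100,131),15),((167,345),(-50,-141),15)]
P=[];Q=[]
for px,j,z in J:
    w=onplane(d,px,z/1e3);print(px,w.round(4));P.append(np.array(j)/1e3);Q.append(w[:2])
th,R,t=fit(P,Q);print(np.degrees(th),t,(np.array(Q)-(np.array(P)@R.T+t)).round(4))
g=cv2.cvtColor(d["img"],cv2.COLOR_BGR2GRAY)
r=cams.cut_out("nut_centre","wrist")
for k in r[:2]:
    m=k["region"].astype(np.uint8);ys,xs=np.nonzero(m);print(k["score"],xs.min(),xs.max(),ys.min(),ys.max(),m.sum())
hsv=cv2.cvtColor(d["img"],cv2.COLOR_BGR2HSV);m=(cv2.inRange(hsv,(60,50,60),(95,255,255)));m[:,:150]=0;m[:,225:]=0
c=max(cv2.findContours(m,0,2)[0],key=cv2.contourArea);print("glass",cv2.minAreaRect(c))
for p in cv2.boxPoints(cv2.minAreaRect(c)):
    w=onplane(d,p,.025);print(p,w.round(4),(R.T@(w[:2]-t)).round(4))
for p in((229,227),(254,217)):
    w=onplane(d,p,.0525);print(p,w.round(4),(R.T@(w[:2]-t)).round(4))
# green contrast dark nut circle
sub=g[170:265,205:305];_,b=cv2.threshold(sub,55,255,cv2.THRESH_BINARY_INV)
t2=cams.get_image("top")
w=[]
for n,zz in(("top",.0445),):
    for k in cams.cut_out("nut_centre",n)[:1]:
        ys,xs=np.nonzero(k["region"]);print(n,xs.min(),xs.max(),ys.min(),ys.max(),onplane(t2,(xs.min()/2+xs.max()/2+.0,ys.min()/2+ys.max()/2),.048).round(4))
E
```

```text
(138, 62) [0.5014 0.2231 0.015 ]
(310, 60) [0.648  0.2104 0.015 ]
(167, 345) [ 0.4773 -0.0466  0.015 ]
-4.8859637741622075 [0.53880459 0.08876708] [[ 0.0013 -0.0005]
 [-0.0016 -0.0003]
 [ 0.0003  0.0008]]
0.85 183 305 184 249 4502
glass ((191.4098663330078, 227.50820922851562), (134.71717834472656, 43.81930160522461), 84.80557250976562)
[163.49184 162.40985] [0.5129 0.1371 0.025 ] [-0.0299  0.0459]
[207.13118 158.44263] [0.5519 0.1369 0.025 ] [0.009  0.0491]
[219.3279  292.60657] [0.5438 0.0112 0.025 ] [ 0.0115 -0.0768]
[175.68855 296.5738 ] [0.5009 0.0104 0.025 ] [-0.0311 -0.0813]
(229, 227) [0.5693 0.0809 0.0525] [ 0.0311 -0.0053]
(254, 217) [0.5914 0.0876 0.0525] [0.0525 0.0033]
```

```bash
python3 -m pendant '[{"jaw":-1,"offset":[0,0,0.054],"roll":0},{"jaw":-1,"offset":[0,0,0.054],"roll":0},{"jaw":-1,"offset":[0,0,0.0535],"roll":0},{"jaw":-1,"offset":[-0.004,-0.009,0],"roll":0},{"jaw":-1,"offset":[-0.003,0,0],"roll":0},{"jaw":-1,"offset":[0,0,0],"roll":0},{"jaw":-1,"offset":[0,0,0],"roll":0}]'
python3 -m pendant '[{"jaw":-1,"offset":[0,-0.002,0],"roll":0},{"jaw":-1,"offset":[0,-0.002,0],"roll":0},{"jaw":-1,"offset":[0,0,0],"roll":0}]'
```

```text
clock: 6.12
tool_pos: [0.6388, 0.0735, 0.0605]
tool_rot: [179.8, -0.0, 85.3]
ft_force: [0.7, -0.2, 0.6]
gripper_width: 0.0003
gripper_force: 0.0
clock: 6.5
tool_pos: [0.6329, 0.074, 0.0579]
tool_rot: [-180.0, -0.0, 85.4]
ft_force: [0.8, 0.1, -0.7]
gripper_width: 0.0005
gripper_force: 0.0
```

```bash
python3 -m pendant '[{"jaw":-1,"offset":[0,-0.0015,0],"roll":0},{"jaw":-1,"offset":[0,0,0],"roll":0}]'
python3 -m pendant '[{"jaw":-1,"offset":[0,-0.0015,0],"roll":0},{"jaw":-1,"offset":[0,0,0],"roll":0}]'
python3 -m pendant '[{"jaw":-1,"offset":[0,-0.0015,0],"roll":0},{"jaw":-1,"offset":[0,0,0],"roll":0}]'
```

```text
clock: 6.75
tool_pos: [0.6315, 0.0741, 0.0579]
tool_rot: [-180.0, -0.0, 85.4]
ft_force: [-0.2, -0.3, 0.2]
gripper_width: 0.0003
gripper_force: 0.0
clock: 7.0
tool_pos: [0.63, 0.0742, 0.0579]
tool_rot: [-180.0, -0.0, 85.4]
ft_force: [-0.1, 0.5, 0.6]
gripper_width: 0.0003
gripper_force: 0.0
clock: 7.25
tool_pos: [0.6286, 0.0743, 0.0579]
tool_rot: [-180.0, -0.0, 85.4]
ft_force: [0.1, -0.3, -1.1]
gripper_width: 0.0002
gripper_force: 0.0
```

```bash
python3 -m pendant '[{"jaw":-1,"offset":[0,-0.0015,0],"roll":0},{"jaw":-1,"offset":[0,0,0],"roll":0}]'|sed -n 2,4p
python3 -m pendant '[{"jaw":-1,"offset":[0,-0.0015,0],"roll":0},{"jaw":-1,"offset":[0,0,0],"roll":0}]'|sed -n 2,4p
```

```text
tool_pos: [0.6272, 0.0744, 0.0581]
tool_rot: [180.0, 0.0, 85.4]
ft_force: [0.8, 0.3, -0.0]
tool_pos: [0.6263, 0.0744, 0.0585]
tool_rot: [179.9, 0.0, 85.4]
ft_force: [1.9, -1.0, 0.8]
```

```bash
python3 - <<'E'
from h import *
d=wrist();cv2.imwrite("pics/w2.png",d["img"])
E
```

```text
(no output)
```

View pics/w2.png

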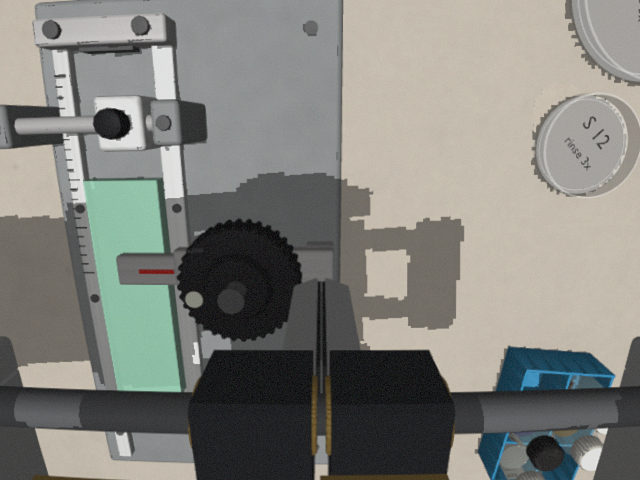

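```bash
python3 -m pendant '[{"jaw":-1,"offset":[0,-0.002,0],"roll":0},{"jaw":-1,"offset":[0,0,0],"roll":0}]'|sed -n 2,4p
python3 -m pendant '[{"jaw":-1,"offset":[0.003,0,0],"roll":0},{"jaw":-1,"offset":[0.003,0,0],"roll":0},{"jaw":-1,"offset":[0.003,0,0],"roll":0},{"jaw":-1,"offset":[0.003,0,0],"roll":0}]'
cat > dot.py <<'E'
from h import *
N=np.array([.5905,.085]);th=np.radians(-4.75)
d=wrist();g=cv2.cvtColor(d["img"],cv2.COLOR_BGR2GRAY)
# search ring on nut top for the bright dot
best=[]
for z in (.0535,):
  for a in range(0,360,3):
    v=[]
    for r in (.0195,.0215,.0235):
        w=N+r*np.array([np.cos(np.radians(a)),np.sin(np.radians(a))]);u=proj(d,[*w,z]).astype(int)
        v.append(g[u[1],u[0]] if 0<=u[0]<640 and 0<=u[1]<480 else 0)
    best.append((int(np.mean(v)),a))
best.sort(reverse=True);print("bright (val, nut angle deg):",[(v,round((a-180+4.75)%360)) for v,a in best[:6]])
for s,x in pts(d,"nut_dot")[:2]:
    e=x[:2]-N;print("net",s,x.round(4),round((np.degrees(np.arctan2(e[1],e[0]))-180+4.75)%360))
for s,x in pts(d,"nut_centre")[:1]: print("centre",s,x.round(4))
E
python3 dot.py
```

```text
tool_pos: [0.6252, 0.0744, 0.0591]
tool_rot: [179.8, 0.0, 85.3]
ft_force: [4.0, 0.3, 3.1]
clock: 8.55
tool_pos: [0.6262, 0.086, 0.0592]
tool_rot: [179.8, 0.1, 85.4]
ft_force: [5.1, -3.0, 3.9]
gripper_width: 0.0004
gripper_force: 3.0
bright (val, nut angle deg): [(131, 41), (131, 38), (131, 32), (131, 29), (129, 35), (117, 44)]
net 0.95 [0.5745 0.0743 0.0487] 38
centre 0.63 [0.5881 0.0856 0.0425]
```

```bash
python3 -m pendant '[{"jaw":-1,"offset":[0.0034,0,0],"roll":0},{"jaw":-1,"offset":[0.0067,-0.0009,0],"roll":0},{"jaw":-1,"offset":[0.0063,-0.0026,0],"roll":0},{"jaw":-1,"offset":[0.0054,-0.0041,0],"roll":0},{"jaw":-1,"offset":[0.0041,-0.0054,0],"roll":0},{"jaw":-1,"offset":[0.0026,-0.0063,0],"roll":0},{"jaw":-1,"offset":[0.0009,-0.0067,0],"roll":0}]'
python3 dot.py
```

```text
clock: 9.57
tool_pos: [0.6036, 0.1206, 0.0598]
tool_rot: [179.6, -0.3, 85.3]
ft_force: [6.8, 10.4, 1.1]
gripper_width: 0.0001
gripper_force: 6.1
bright (val, nut angle deg): [(76, 110), (76, 107), (75, 263), (72, 281), (72, 257), (72, 254)]
```

```bash
python3 -m pendant '[{"jaw":-1,"offset":[0.0008,-0.0054,0],"roll":0},{"jaw":-1,"offset":[0,-0.0053,0],"roll":0},{"jaw":-1,"offset":[0,-0.0053,0],"roll":0},{"jaw":-1,"offset":[-0.0009,-0.0067,0],"roll":0},{"jaw":-1,"offset":[-0.0026,-0.0063,0],"roll":0},{"jaw":-1,"offset":[-0.0041,-0.0054,0],"roll":0}]'
python3 dot.py
python3 -m pendant '[{"jaw":-1,"offset":[-0.0054,-0.0041,0],"roll":0},{"jaw":-1,"offset":[-0.0063,-0.0026,0],"roll":0},{"jaw":-1,"offset":[-0.0067,-0.0009,0],"roll":0}]'
python3 dot.py
```

```text
clock: 10.48
tool_pos: [0.5657, 0.1167, 0.059]
tool_rot: [-179.9, -0.3, 85.4]
ft_force: [-0.5, 7.9, 7.9]
gripper_width: 0.0006
gripper_force: 5.7
bright (val, nut angle deg): [(220, 221), (202, 224), (191, 218), (189, 212), (188, 215), (154, 209)]
net 0.83 [0.6088 0.0977 0.0531] 220
net 0.51 [0.5312 0.0931 0.0041] 357
centre 0.8 [0.5887 0.0855 0.044 ]
clock: 11.0
tool_pos: [0.5539, 0.0988, 0.0584]
tool_rot: [-179.5, -0.2, 85.4]
ft_force: [-11.6, 6.8, 15.4]
gripper_width: 0.0007
gripper_force: 11.1
bright (val, nut angle deg): [(195, 257), (195, 254), (178, 251), (168, 260), (166, 263), (164, 266)]
net 0.68 [0.5999 0.1055 0.0502] 250
centre 0.94 [0.5899 0.084  0.044 ]
```

```bash
python3 -m pendant '[{"jaw":-1,"offset":[-0.0054,-0.0008,-0.001],"roll":0},{"jaw":-1,"offset":[-0.0053,0,0],"roll":0},{"jaw":-1,"offset":[-0.0053,0,0],"roll":0}]'
python3 dot.py
python3 -m pendant '[{"jaw":-1,"offset":[-0.0067,0.0009,0],"roll":0},{"jaw":-1,"offset":[-0.0063,0.0026,0],"roll":0},{"jaw":-1,"offset":[-0.0054,0.0041,0],"roll":0},{"jaw":-1,"offset":[-0.0041,0.0054,0],"roll":0},{"jaw":-1,"offset":[-0.0026,0.0063,0],"roll":0},{"jaw":-1,"offset":[-0.0009,0.0067,0],"roll":0}]'
python3 dot.py
```

```text
clock: 11.52
tool_pos: [0.5511, 0.082, 0.0582]
tool_rot: [-179.4, -0.1, 85.4]
ft_force: [-8.7, 4.1, 9.1]
gripper_width: 0.0004
gripper_force: 6.6
bright (val, nut angle deg): [(228, 287), (221, 290), (218, 293), (197, 284), (188, 296), (107, 299)]
net 0.92 [0.5884 0.1068 0.0515] 280
centre 0.91 [0.5895 0.0835 0.0435]
clock: 12.42
tool_pos: [0.5756, 0.0501, 0.0579]
tool_rot: [-179.5, 0.3, 85.5]
ft_force: [-5.9, -10.5, 4.1]
gripper_width: 0.0005
gripper_force: 5.9
bright (val, nut angle deg): [(132, 11), (131, 20), (131, 14), (130, 17), (126, 23), (117, 8)]
net 0.87 [0.5698 0.0809 0.0526] 16
centre 0.73 [0.5885 0.0833 0.0432]
```

```bash
python3 -m pendant '[{"jaw":-1,"offset":[0,0.0056,0],"roll":0},{"jaw":-1,"offset":[0,0.0056,0],"roll":0},{"jaw":-1,"offset":[0,0.0056,0],"roll":0},{"jaw":-1,"offset":[0.0009,0.0067,0],"roll":0},{"jaw":-1,"offset":[0.0026,0.0063,0],"roll":0},{"jaw":-1,"offset":[0.0041,0.0054,0],"roll":0}]'
python3 dot.py
python3 -m pendant '[{"jaw":-1,"offset":[0.0054,0.0041,0],"roll":0},{"jaw":-1,"offset":[0.0063,0.0026,0],"roll":0},{"jaw":-1,"offset":[0.0067,0.0009,0],"roll":0},{"jaw":-1,"offset":[0.0054,0,0],"roll":0},{"jaw":-1,"offset":[0.0053,0,0],"roll":0},{"jaw":-1,"offset":[0.0053,0,0],"roll":0}]'
python3 dot.py
```

```text
clock: 13.32
tool_pos: [0.6143, 0.0543, 0.0585]
tool_rot: [-179.9, 0.3, 85.4]
ft_force: [2.3, -9.5, 1.3]
gripper_width: 0.0009
gripper_force: 6.0
bright (val, nut angle deg): [(133, 92), (132, 101), (132, 98), (131, 95), (129, 104), (115, 89)]
net 0.58 [0.5946 0.065  0.0506] 106
centre 0.83 [0.5874 0.0862 0.0431]
clock: 14.22
tool_pos: [0.627, 0.09, 0.0605]
tool_rot: [179.7, 0.1, 85.4]
ft_force: [4.4, -4.1, 3.2]
gripper_width: 0.0006
gripper_force: 3.2
bright (val, nut angle deg): [(96, 188), (95, 182), (95, 176), (95, 173), (95, 170), (95, 185)]
net 0.61 [0.6127 0.084  0.0518] 182
net 0.5 [0.5358 0.0956 0.0077] 354
centre 0.72 [0.5877 0.0839 0.0456]
```

```bash
python3 -m pendant '[{"jaw":-1,"offset":[0.0067,-0.0009,0],"roll":0},{"jaw":-1,"offset":[0.0063,-0.0026,0],"roll":0},{"jaw":-1,"offset":[0.0054,-0.0041,0],"roll":0},{"jaw":-1,"offset":[0.0041,-0.0054,0],"roll":0},{"jaw":-1,"offset":[0.0026,-0.0063,0],"roll":0},{"jaw":-1,"offset":[0.0009,-0.0067,0],"roll":0}]'
python3 dot.py
python3 -m pendant '[{"jaw":-1,"offset":[0,-0.0054,0],"roll":0},{"jaw":-1,"offset":[0,-0.0053,0],"roll":0},{"jaw":-1,"offset":[0,-0.0053,0],"roll":0}]'
python3 dot.py
```

```text
clock: 15.12
tool_pos: [0.6034, 0.1211, 0.0608]
tool_rot: [179.7, -0.3, 85.3]
ft_force: [6.3, 8.6, 3.9]
gripper_width: 0.0005
gripper_force: 4.8
bright (val, nut angle deg): [(74, 272), (73, 266), (73, 263), (72, 107), (72, 284), (72, 278)]
clock: 15.65
tool_pos: [0.5863, 0.1231, 0.0604]
tool_rot: [179.8, -0.3, 85.3]
ft_force: [3.5, 10.0, 5.0]
gripper_width: 0.0008
gripper_force: 5.2
bright (val, nut angle deg): [(87, 80), (82, 83), (74, 278), (74, 272), (74, 266), (74, 263)]
net 0.75 [0.5828 0.106  0.0522] 295
centre 0.89 [0.5903 0.0851 0.0469]
```

```bash
python3 -m pendant '[{"jaw":-1,"offset":[-0.0009,-0.0067,0],"roll":0},{"jaw":-1,"offset":[-0.0026,-0.0063,0],"roll":0},{"jaw":-1,"offset":[-0.0041,-0.0054,0],"roll":0},{"jaw":-1,"offset":[-0.0054,-0.0041,0],"roll":0}]'
python3 dot.py
python3 - <<'E'
from h import *
cv2.imwrite("pics/w3.png",wrist()["img"])
E
```

```text
clock: 16.3
tool_pos: [0.5598, 0.1122, 0.0596]
tool_rot: [-179.7, -0.3, 85.3]
ft_force: [-5.3, 10.0, 11.3]
gripper_width: 0.0007
gripper_force: 8.3
bright (val, nut angle deg): [(77, 347), (77, 341), (77, 332), (76, 353), (76, 329), (75, 350)]
net 0.32 [0.5366 0.1648 0.0651] 309
centre 0.77 [0.5875 0.0842 0.0457]
```

View pics/w3.png

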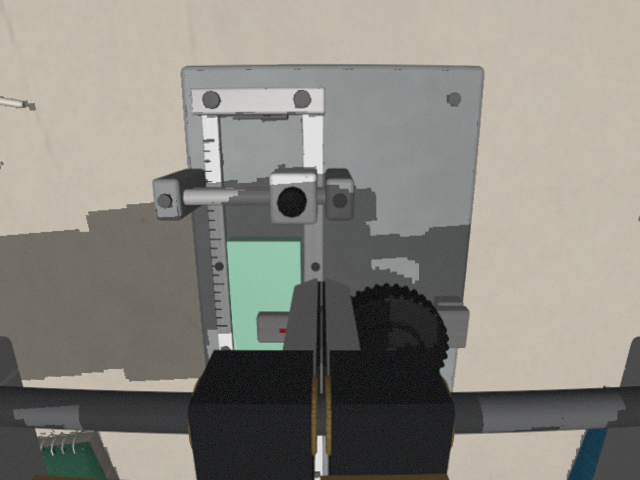

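```bash
python3 -m pendant '[{"jaw":-1,"offset":[0.006,-0.006,0],"roll":0},{"jaw":-1,"offset":[0,0,-0.04],"roll":0},{"jaw":-1,"offset":[0,0,-0.05],"roll":0},{"jaw":-1,"offset":[-0.048,-0.008,0],"roll":0},{"jaw":-1,"offset":[-0.048,-0.008,0],"roll":0},{"jaw":-1,"offset":[-0.048,-0.008,0],"roll":0},{"jaw":-1,"offset":[0,0,0],"roll":0},{"jaw":-1,"offset":[0,0,0],"roll":0}]'
python3 dot.py
python3 - <<'E'
from h import *
d=wrist();cv2.imwrite("pics/w4.png",d["img"])
for p in("scoring_jig","stop_face","strap_toe","nut_centre","glass_strip","strip_rear"):
    for s,x in pts(d,p)[:1]:print(p,s,x.round(4),proj(d,x).round(0))
E
```

```text
clock: 17.5
tool_pos: [0.5199, -0.0255, 0.1482]
tool_rot: [-179.9, -0.0, 85.3]
ft_force: [0.0, -0.2, 0.9]
gripper_width: 0.0004
gripper_force: 0.0
bright (val, nut angle deg): [(219, 350), (218, 359), (218, 356), (218, 353), (215, 2), (170, 347)]
net 0.87 [0.5703 0.0927 0.0546] 344
net 0.46 [ 0.6875 -0.1488 -0.0011] 117
centre 0.71 [0.5853 0.0812 0.0455]
scoring_jig 0.58 [0.5331 0.0948 0.0024] [326.  63.]
strap_toe 0.91 [0.5219 0.091  0.0284] [309.  66.]
nut_centre 0.72 [0.5869 0.0866 0.0471] [415.  61.]
glass_strip 0.69 [0.5244 0.0731 0.0158] [316.  95.]
strip_rear 0.89 [0.5177 0.0104 0.0189] [314. 186.]
```

View pics/w4.png

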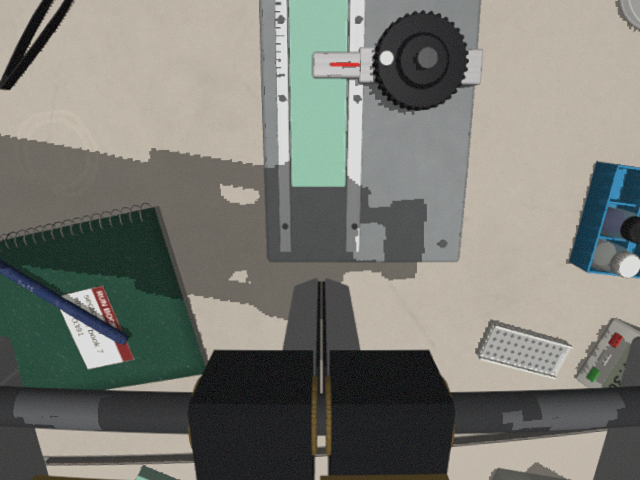

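```bash
python3 - <<'E'
from h import *
d=wrist();th=np.radians(-4.75);R=np.array([[np.cos(th),-np.sin(th)],[np.sin(th),np.cos(th)]]);O=np.array([.538,.0893])
for px,z in(((291,187),.025),((346,186),.025),((288,250),.021),((347,250),.021)):
    w=onplane(d,px,z);print(px,w.round(4),(R.T@(w[:2]-O)).round(4))
from station import sensors;p=sensors.sense()["tool_pos"];print(p,(R.T@(p[:2]-O)).round(4))
E
```

```text
(291, 187) [0.5023 0.011  0.025 ] [-0.0291 -0.0809]
(346, 186) [0.5411 0.0086 0.025 ] [ 0.0098 -0.0802]
(288, 250) [ 0.4949 -0.0365  0.021 ] [-0.0325 -0.1289]
(347, 250) [ 0.5389 -0.0401  0.021 ] [ 0.0116 -0.1288]
[ 0.52071949 -0.02592249  0.14894126] [-0.0077 -0.1163]
```

```bash
python3 -m pendant '[{"jaw":-1,"offset":[0,-0.002,0.05],"roll":0},{"jaw":-1,"offset":[0,0,0.04],"roll":0},{"jaw":-1,"offset":[0,0,0.02],"roll":0},{"jaw":-1,"offset":[0,0,0.006],"roll":0},{"jaw":-1,"offset":[0,0,0],"roll":0},{"jaw":-1,"offset":[0,0,0],"roll":0}]'
python3 -m pendant '[{"jaw":-1,"offset":[0.008,0,0],"roll":0},{"jaw":-1,"offset":[0.006,0,0],"roll":0},{"jaw":-1,"offset":[0.004,0,0],"roll":0},{"jaw":-1,"offset":[0.003,0,0],"roll":0},{"jaw":-1,"offset":[0.003,0,0],"roll":0},{"jaw":-1,"offset":[0.003,0,0],"roll":0},{"jaw":-1,"offset":[0,0,0],"roll":0}]'
```

```text
clock: 18.8
tool_pos: [0.5197, -0.0262, 0.0342]
tool_rot: [179.9, 0.0, 85.4]
ft_force: [-0.1, 0.5, 0.3]
gripper_width: 0.0006
gripper_force: 0.0
clock: 19.68
tool_pos: [0.5209, 0.0011, 0.0329]
tool_rot: [-180.0, -0.0, 85.4]
ft_force: [-0.4, 0.5, 0.5]
gripper_width: 0.0005
gripper_force: 0.0
```

```bash
python3 -m pendant '[{"jaw":-1,"offset":[0.003,0,0],"roll":0},{"jaw":-1,"offset":[0.003,0,0],"roll":0},{"jaw":-1,"offset":[0.003,0,0],"roll":0},{"jaw":-1,"offset":[0.003,0,0],"roll":0},{"jaw":-1,"offset":[0.003,0,0],"roll":0},{"jaw":-1,"offset":[0.003,0,0],"roll":0},{"jaw":-1,"offset":[0.003,0,0],"roll":0},{"jaw":-1,"offset":[0.003,0,0],"roll":0}]'
python3 - <<'E'
from h import *
d=wrist()
for p in("glass_strip","strip_rear"):
    for s,x in pts(d,p)[:1]:print(p,s,x.round(4),proj(d,x).round(0))
E
```

```text
clock: 20.68
tool_pos: [0.5228, 0.0251, 0.0329]
tool_rot: [-180.0, -0.0, 85.4]
ft_force: [-0.5, -1.2, -1.0]
gripper_width: 0.0008
gripper_force: 0.4
glass_strip 0.58 [0.5249 0.0954 0.0163] [313. 145.]
strip_rear 0.91 [0.5218 0.035  0.0198] [317. 279.]
```

Glass is moving freely with about 1 N. I'll keep going.

```bash
python3 -m pendant '[{"jaw":-1,"offset":[0.003,0,0],"roll":0},{"jaw":-1,"offset":[0.003,0,0],"roll":0},{"jaw":-1,"offset":[0.003,0,0],"roll":0},{"jaw":-1,"offset":[0.003,0,0],"roll":0},{"jaw":-1,"offset":[0.003,0,0],"roll":0},{"jaw":-1,"offset":[0.003,0,0],"roll":0},{"jaw":-1,"offset":[0.003,0,0],"roll":0},{"jaw":-1,"offset":[0.003,0,0],"roll":0},{"jaw":-1,"offset":[0.003,0,0],"roll":0},{"jaw":-1,"offset":[0.003,0,0],"roll":0}]'
python3 -m pendant '[{"jaw":-1,"offset":[0.0015,0,0],"roll":0},{"jaw":-1,"offset":[0.0015,0,0],"roll":0},{"jaw":-1,"offset":[0,0,0],"roll":0}]'
```

```text
clock: 22.08
tool_pos: [0.5253, 0.055, 0.033]
tool_rot: [180.0, 0.0, 85.4]
ft_force: [-0.2, -1.6, -0.3]
gripper_width: 0.0006
gripper_force: 0.6
clock: 22.45
tool_pos: [0.5255, 0.058, 0.033]
tool_rot: [180.0, -0.0, 85.4]
ft_force: [0.5, 0.5, 0.1]
gripper_width: 0.0003
gripper_force: 0.1
```

```bash
for i in 1 2; do :; done; python3 -m pendant '[{"jaw":-1,"offset":[0.001,0,0],"roll":0},{"jaw":-1,"offset":[0.001,0,0],"roll":0},{"jaw":-1,"offset":[0.001,0,0],"roll":0},{"jaw":-1,"offset":[0,0,0],"roll":0}]'
python3 -m pendant '[{"jaw":-1,"offset":[0.001,0,0],"roll":0},{"jaw":-1,"offset":[0.0005,0,0],"roll":0},{"jaw":-1,"offset":[0,0,0],"roll":0}]'
python3 - <<'E'
from h import *
d=wrist()
for p in("glass_strip","strip_rear"):
    for s,x in pts(d,p)[:1]:print(p,s,x.round(4),proj(d,x).round(0))
E
```

```text
clock: 22.95
tool_pos: [0.5258, 0.0609, 0.033]
tool_rot: [180.0, -0.0, 85.4]
ft_force: [0.4, -1.2, -0.1]
gripper_width: 0.0006
gripper_force: 0.4
clock: 23.32
tool_pos: [0.5258, 0.0614, 0.033]
tool_rot: [-180.0, 0.1, 85.4]
ft_force: [-0.6, -6.0, 0.3]
gripper_width: 0.0004
gripper_force: 2.8
glass_strip 0.7 [0.5316 0.1335 0.0183] [321. 140.]
strip_rear 0.72 [ 0.5122 -0.0423  0.0111] [312. 458.]
```

```bash
python3 -m pendant '[{"jaw":-1,"offset":[0,0,0],"roll":0},{"jaw":-1,"offset":[0,0,0],"roll":0},{"jaw":-1,"offset":[0,0,0],"roll":0}]'|sed -n 2,4p; python3 dot.py; python3 - <<'E'
from h import *
cv2.imwrite("pics/w5.png",wrist()["img"])
E
```

```text
tool_pos: [0.5258, 0.0614, 0.033]
tool_rot: [-180.0, 0.1, 85.4]
ft_force: [-0.6, -6.1, 0.5]
bright (val, nut angle deg): [(234, 2), (234, 359), (234, 356), (234, 353), (231, 350), (202, 5)]
net 0.69 [0.5874 0.0852 0.042 ] 2
net 0.57 [0.5688 0.092  0.0537] 347
centre 0.62 [0.5872 0.0846 0.045 ]
```

View pics/w5.png

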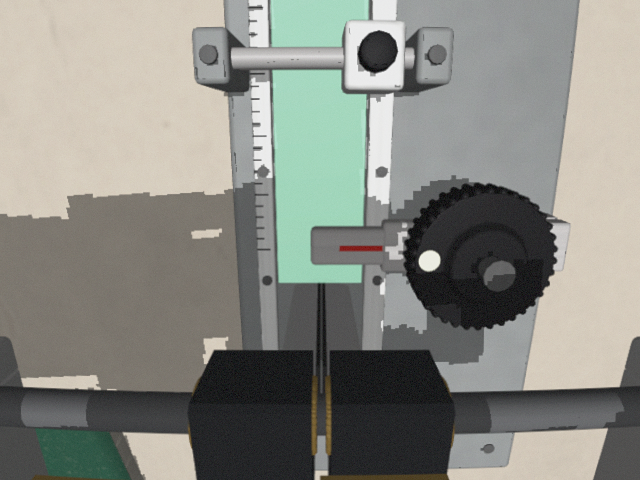

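```bash
python3 - <<'E'
from h import *
from station import cams
d=wrist();th=np.radians(-4.75);R=np.array([[np.cos(th),-np.sin(th)],[np.sin(th),np.cos(th)]]);O=np.array([.538,.0893])
for px in((276,283),(363,283)):
    w=onplane(d,px,.025);print((R.T@(w[:2]-O)).round(4))
t=cams.get_image("top");im=t["img"];cv2.imwrite("pics/top1.png",cv2.resize(im[165:260,205:360],None,fx=5,fy=5,interpolation=cv2.INTER_CUBIC))
E
```

```text
[-0.0303 -0.0191]
[ 0.009 -0.019]
```

View pics/top1.png

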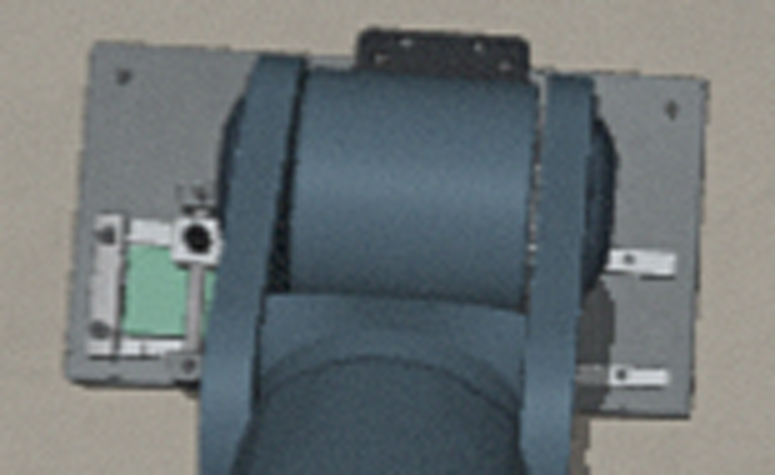

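The top view shows the front end of the glass at the stop (crop about (124,290)). The rear end is at y = -19 to -20 mm, the push is a steady 6 N, and the white dot is at the red line.

```bash
python3 -c "
from station import order;print(order.hand_in())"
```

```text
the job is handed in; nothing more can be done
None
```

I loosened the nut two full turns, with its white dot back within about 5° of the red line, pushed the glass against the end stop, and handed the job in with the finger still holding it there at about 6 N; the hand-in gave no verdict.

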